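Find the heavier centrifuge bucket

TASK

Check your feel for force on the spring gauge: pull its slide until the pointer stands at the index block, keep it there for about a second, and let it go fully home. Then lift the two capped centrifuge buckets a hand's breadth off the bench, one after the other (both of them), to feel which is heavier. Finish holding the heavier one upright and still about 10 cm above the middle of the round steel tray, without letting go, the lighter standing upright where it was; keep both upright throughout and leave everything else alone.

Things in the scene. Friction and masses are not known exactly. Their poses are not given: they have to be found in the camera images.
- bucket_a: one of two capped centrifuge buckets that look alike: aluminium cylinder 64 mm across, 85 mm high; grey cap 68 mm across up to 95 mm; round grip knob 26 mm across from 95 to 129 mm. Origin: centre of the underside, z up. Stands loose on the bench, 0.28 to 0.71 kg with its closed-in load; either may be the heavier, by at least 0.2 kg, which only lifting can tell.
- bucket_b: one of two capped centrifuge buckets that look alike: aluminium cylinder 64 mm across, 85 mm high; grey cap 68 mm across up to 95 mm; round grip knob 26 mm across from 95 to 129 mm. Origin: centre of the underside, z up. Stands loose on the bench, 0.28 to 0.71 kg with its closed-in load; either may be the heavier, by at least 0.2 kg, which only lifting can tell.
- table: the black bench top, level, its surface at height 0
- tray: round shallow steel catch tray, 160 mm across, rim 15 mm high, fixed to the bench; origin at the centre of its underside
- gauge: spring gauge fixed to the bench: flat aluminium base 250 x 80 mm, 10 mm thick, with a grey spring housing (80 x 56 mm, 60 mm high) on its +x end; the slide comes out of the housing and is pulled along the gauge's own -x axis (roughly towards the robot). Origin at bench height on the slide's centre line, 30 mm in front of the housing's face
- gauge_slide (a joint): how far the slide is pulled out, m: 0 is home, 0.065 the stop. A spring pulls it home: about 3 N at 0 and 150 N/m more; let go, it runs home by itself
- gauge_grip (a point): grip point on the slide's upright round steel post, 18 mm across, on its axis 62 mm above the bench; the post is free from 27 mm to its top at 85 mm above the bench; its axis is 90 mm in front of the housing when home. It moves with the slide
- gauge_pointer (a point): tip of the slide's thin sideways pointer (at 25 mm height, on the gauge's +y side, 75 mm behind the grip post); it moves with the slide
- index: small dark steel index block with a brass screw, 10 mm wide along the scale, fixed on the edge of the scale on the gauge's +y side, somewhere along it; origin on its centre line, axes parallel to the gauge's. The pointer is at the index when both have the same position along the gauge's x axis; that takes 30 to 50 mm of pull
- bottle: bystander, to be left alone: white bottle with a blue cap, 64 mm across, 150 mm high; origin at the centre of its underside
- tip_box: bystander, to be left alone: closed blue tip box, 80 x 120 mm, 62 mm high; origin at the centre of its underside
- tube_rack: bystander, to be left alone: yellow rack of capped tubes, 70 x 150 mm, 80 mm high; origin at the centre of its underside
- beaker: bystander, to be left alone: glass beaker, 60 mm across, 70 mm high; origin at the centre of its underside
- jar: bystander, to be left alone: closed amber jar, 48 mm across, 60 mm high; origin at the centre of its underside
- empty_bucket: bystander, to be left alone: an open, empty aluminium bucket WITHOUT a cap, 64 mm across, 85 mm high; not one of the two to be compared; origin at the centre of its underside
- timer: bystander, to be left alone: white bench timer, 60 x 70 mm, 22 mm high; origin at the centre of its underside
There are look-alikes about, which are no part of the job. What is shaped like the bucket_b but purple is not meant.

How it is judged:
On the way, in this order (a step that is already met when the one before it is completed fails the run):
1. the slide is held with the pointer within 6 mm of the index for 0.5 s (x of gauge_pointer in the frame of index between -0.006 and 0.006 m), for 0.5 s.
2. the slide is back home (within 4 mm) (value of joint gauge_slide below 0.004 m), for 0.2 s.
3. the lighter bucket is lifted at least 30 mm clear of the bench in the fingers, the heavier one standing on the bench (((height (world z) of bucket_a above 0.03 m and contact force between the fingers and bucket_a above 1 N and contact force between bucket_b and table above 4.3 N) or (height (world z) of bucket_b above 0.03 m and contact force between the fingers and bucket_b above 1 N and contact force between bucket_a and table above 4.3 N))), for 0.2 s.
4. both buckets stand upright on the bench again, within 60 mm of where they were, released (height (world z) of each of bucket_a, bucket_b below 0.006 m and angle between each of bucket_a, bucket_b's own z axis and vertical below 0.1 rad and distance of each of bucket_a, bucket_b from where it was at the start of the episode below 0.06 m and linear speed of each of bucket_a, bucket_b below 0.03 m/s and contact force between the fingers and bucket_a below 0.1 N and contact force between the fingers and bucket_b below 0.1 N), for 0.1 s.
At the end, for the whole second after the job is handed in: Heavier bucket held in the fingers, still, upright (0.15 rad), underside 60-180 mm above the bench, within 40 mm of the tray centre, touching neither tray nor other bucket; lighter one released, upright on the bench within 60 mm of its start; slide home within 4 mm (((height (world z) of bucket_a between 0.06 and 0.18 m and horizontal distance between bucket_a and tray below 0.04 m and angle between bucket_a's own z axis and vertical below 0.15 rad and linear speed of each of bucket_a, bucket_b below 0.03 m/s and contact force between the fingers and bucket_a above 2 N and contact force between bucket_a and tray below 0.1 N and contact force between each of bucket_a, the fingers and bucket_b below 0.1 N and height (world z) of bucket_b below 0.006 m and angle between bucket_b's own z axis and vertical below 0.1 rad and distance of bucket_b from where it was at the start of the episode below 0.06 m and contact force between bucket_b and table between 1 and 4.3 N) or (height (world z) of bucket_b between 0.06 and 0.18 m and horizontal distance between bucket_b and tray below 0.04 m and angle between bucket_b's own z axis and vertical below 0.15 rad and linear speed of each of bucket_b, bucket_a below 0.03 m/s and contact force between the fingers and bucket_b above 2 N and contact force between bucket_b and tray below 0.1 N and contact force between each of bucket_b, the fingers and bucket_a below 0.1 N and height (world z) of bucket_a below 0.006 m and angle between bucket_a's own z axis and vertical below 0.1 rad and distance of bucket_a from where it was at the start of the episode below 0.06 m and contact force between bucket_a and table between 1 and 4.3 N)) and value of joint gauge_slide below 0.004 m); the arm keeps its last pose, push and grip.
It fails at once if a capped bucket is tipped by more than 0.5 rad (angle between any of bucket_a, bucket_b's own z axis and vertical above 0.5 rad).
It fails at once if a bystander is moved by more than 40 mm (distance of any of bottle, tip_box, tube_rack, beaker, jar, empty_bucket, timer from where it was at the start of the episode above 0.04 m).
It also fails if it takes over 72 s, if anything falls off the work surface, if the arm or the gripper's body presses on something with over 40 N, if the wrist force passes 120 N, or if a joint passes its speed limit or range.

ROBOT

A 6-joint arm with a two-finger parallel gripper is mounted at the origin on the work surface. World frame = base frame: x ahead of the robot, y to its left, z up, the work surface at z = 0. Lengths are in m, angles in rad, forces in N, time in s.
With the tool pointing down it reaches from about 0.35 to 0.85 m from the base axis. Payload 8.1 kg.
Tool frame: the origin (TCP) lies at the very end of the fingers, on their centre line; the grasp point (between the pads) lies 19 mm behind it; z points along the fingers, y is the line along which they close (so a half turn about z gives the same grasp; the last joint's range is limited). The gripper opens to 93 mm and grips with 3 to 60 N. Pads are 15 mm wide; open, the fingers measure 128 mm over their backs; the gripper's body (75 mm by 188 mm) begins 65 mm behind the grasp point.
Start: joints at [-1.393, 0.13, 1.488, -0, 1.523, -0.085], TCP at [0.156, -0.579, 0.181] pointing down, gripper open.
Joint ranges: [-2.96, 2.96], [-0.89, 2.26], [0.02, 2.5], [-1.34, 4.48], [0, 2.73], [-2.66, 2.66]. Speed limits (rad/s): [2.39, 2.39, 2.79, 3.14, 3.14, 3.14].

INTERFACE

Orientations are given as a rotation vector (axis times angle).
In Python, from plant import read_state, eyes, workorder gives the robot as it stands. The module is installed in compiled form; this text tells all that it offers.
- The arm moves only by the tool play_rows, never from a script. Its argument "targets" is one flat list of numbers, 4 for each row, row after row: the shift along the tool's x, y, z in cm, then the turn about the tool's z in degrees. In form: [dx, dy, dz, roll, dx, dy, dz, roll, ...]. A call has 1 to 8 rows; each row is the pose to reach, as a shift and turn from the pose commanded when the call began, along the tool's axes at that moment; what a row does not reach only later rows make up. A row lasts 1/12 s, in which the tool goes at most 41.7 mm and 7.16 degrees, less where a joint would pass 70% of its speed; a pose out of reach is approached as far as the arm can. A call with a gripper value outside its range is refused whole. "grip" is the finger opening in cm, from 0 to 9.3, set as the call begins (left out, the last holds). The fingers move at their own pace and stop on an object; "grip_force" is the grip in N (left out, the last holds). Time passes only in rows, so rows that repeat a pose let the fingers close. It gives the time, the measured TCP pose, the force, the opening and the grip force at its end, in the units of the state.
- read_state(): the state, without advancing time (a new reading comes with each control period).
- eyes.read_camera(name): name is "scene" or "top" or "wrist"; returns a dict with "image" (400x640x3 uint8, red, green, blue), "vfov" (degrees; the focal length in pixels is half the picture's height over the tangent of half this angle, whatever the lens; pixels are square), "cx", "cy" (the principal point, pixels), "cam_to_world" (4x4, takes a point from camera to world coordinates); the wrist camera has in their place "T_tool_cam" (4x4, takes a point from camera to tool coordinates, whose origin is the TCP and whose axes are the flange's). Camera axes: x right, y up, looking along -z (the intrinsics and any distortion apply to the point x, -y, -z); pixel columns grow to the right and rows downward; lengths in m; the calibration is good to about 2 mm. A picture is of the moment at which its call begins: read the wrist's pose just before it. There is no depth.
- workorder.close_job(): hands the job in; it is judged then, once.
The state is a dict: "t": time; "q": joint angles; "dq": joint speeds; "joint_torque": joint torques, N m; "tool_pos": TCP position; "orientation": TCP orientation; "force": force on the tool from outside, world axes, zero at the start; "wrist_torque": the same for the moment, N m; "opening": finger opening in m; "gripper_force": force on a finger pad.
Only numpy, scipy, OpenCV 4.12 (cv2) and the standard library are available. Lean on these libraries where they do the work, as an engineer would, in place of code of your own. Each camera call takes 0.05 s, during which the arm holds its last target. There are 200 camera calls.

## Working session

There is one attempt and no reset: what is moved stays moved. The work goes in short steps, Python scripts to look and compute and a tool call to move; the robot and the scene stay as the last step left them, time stands still between calls to the robot, and variables do not carry over. Pictures are saved under pics/ and viewed, at most 10 in all, crops included, and the job is handed in when it is done.

Besides the shell and the picture viewer there is one more tool, called after "Request:" by a JSON object that holds its "op" and its "data". play_rows: Moves the arm, as the interface text tells. Its arguments: {"type":"object","properties":{"targets":{"type":"array"},"grip":{"type":"number"},"grip_force":{"type":"number"}},"required":["targets"]}

```bash
mkdir -p pics; cat > h.py <<'E'
import numpy as np, cv2
from plant import read_state, eyes, workorder
from scipy.spatial.transform import Rotation as R
def shot(name, fn):
    s=read_state(); d=eyes.read_camera(name); cv2.imwrite('pics/'+fn,d['image'][:,:,::-1])
    if 'cam_to_world' in d: T=np.array(d['cam_to_world'])
    else:
        W=np.eye(4); W[:3,:3]=R.from_rotvec(s['orientation']).as_matrix(); W[:3,3]=s['tool_pos']; T=W@np.array(d['T_tool_cam'])
    np.savez('pics/'+fn+'.npz',T=T,v=d['vfov'],c=[d['cx'],d['cy']]); print({k:v for k,v in d.items() if k!='image'})
def px2w(fn,u,v,z):
    n=np.load('pics/'+fn+'.npz'); T=n['T']; f=200/np.tan(np.radians(n['v'])/2)
    r=T[:3,:3]@np.array([(u-n['c'][0])/f,-(v-n['c'][1])/f,-1]); o=T[:3,3]
    return (o+r*(z-o[2])/r[2]).round(4)
def totool(p):
    s=read_state(); return (R.from_rotvec(s['orientation']).inv().apply(np.array(p)-s['tool_pos'])*100).round(2)
E
python3 -c "
from h import *
shot('top','t0.png');shot('scene','s0.png');print(read_state())"
```

```text
{'vfov': 54.330098329783816, 'cx': 319.71492606094796, 'cy': 198.05972994308922, 'cam_to_world': array([[ 1.99903944e-02,  9.91895922e-01, -1.25470568e-01,
         4.85560111e-01],
       [-9.99637805e-01,  1.75675198e-02, -2.03872725e-02,
         5.63206565e-04],
       [-1.80178458e-02,  1.25832673e-01,  9.91887844e-01,
         8.62434687e-01],
       [ 0.00000000e+00,  0.00000000e+00,  0.00000000e+00,
         1.00000000e+00]])}
{'vfov': 55.76609596858551, 'cx': 319.5191143727818, 'cy': 202.5461419035106, 'cam_to_world': array([[-0.06057155, -0.74312684,  0.66640347,  1.19342818],
       [ 0.99804278, -0.05548805,  0.02883889,  0.05578846],
       [ 0.01554648,  0.66684599,  0.74503338,  0.76871459],
       [ 0.        ,  0.        ,  0.        ,  1.        ]])}
{'t': 0.1, 'q': array([-1.39341778e+00,  1.31053842e-01,  1.48916938e+00, -1.77179868e-05,
        1.52299751e+00, -8.54133854e-02]), 'dq': array([-0.00040807, -0.00301922, -0.00130291,  0.00057648,  0.00012219,
        0.00066983]), 'joint_torque': array([ 2.74489714e-03, -5.61340320e+01, -4.93096626e+01,  7.69887236e-02,
        2.91459798e-02, -6.68410939e-05]), 'tool_pos': array([ 0.15577202, -0.57883443,  0.17991194]), 'orientation': array([-3.11290030e+00, -4.11394180e-01,  1.45247497e-04]), 'force': array([0.33734286, 0.11822756, 0.19125388]), 'wrist_torque': array([-0.00141632,  0.01146971, -0.0428681 ]), 'gripper_force': 0.0, 'opening': 0.0927621063691991}
```

View pics/t0.png

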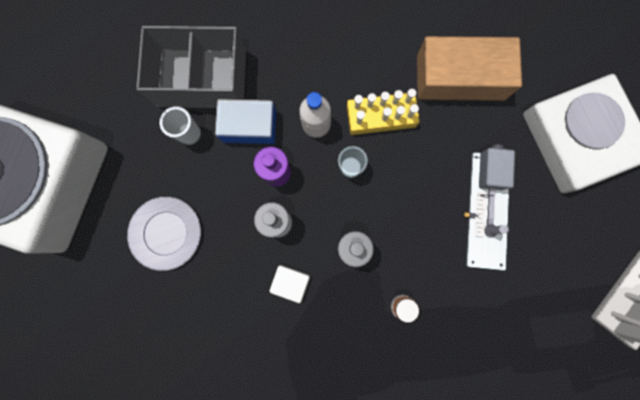

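View pics/s0.png

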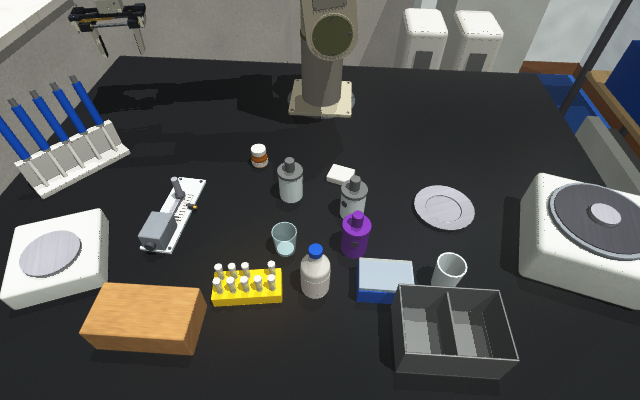

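Top view: gauge around (488,210), grey capped buckets at (272,220) and (355,249), purple decoy (270,165), tray (164,233). I'll enlarge the details.

```bash
python3 -c "
from h import *
i=cv2.imread('pics/t0.png')
a=cv2.resize(i[140:280,455:525],None,fx=4,fy=4,interpolation=cv2.INTER_CUBIC)
b=cv2.resize(i[190:280,245:385],None,fx=3.5,fy=3.5,interpolation=cv2.INTER_CUBIC)
o=np.zeros((560,790,3),np.uint8);o[:,:280]=a;o[:315,290:780]=b;cv2.imwrite('pics/c0.png',o)"
```

```text
(no output)
```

View pics/c0.png

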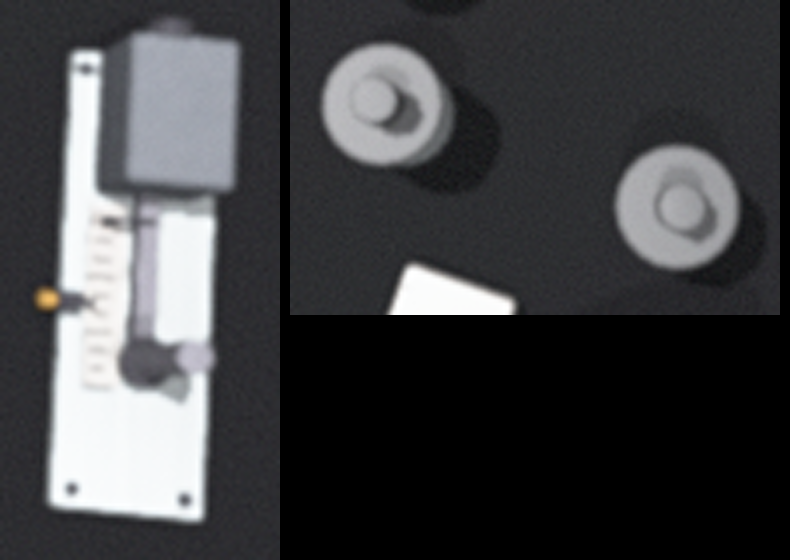

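Crop: post top at (503.7,229.3) px, pointer tip (480.7,195.2), index (473,215), knobs at (268.7,218.6) and (356.7,248.9).

```bash
python3 -c "
from h import *
p=lambda u,v,z:px2w('t0.png',u,v,z)
c=lambda x,y:(455+x/4,140+y/4)
print('post',p(*c(195,357),.085))
bl,br,tl=p(*c(48,507),.01),p(*c(204,520),.01),p(*c(70,48),.01);print(bl,br,tl)
d=tl-bl;print('len',np.linalg.norm(d),'ang',np.degrees(np.arctan2(d[1],d[0])))
d=br-bl;print('w',np.linalg.norm(d),np.degrees(np.arctan2(d[1],d[0]))+90)
print('ptr',p(*c(103,221),.025),'idx',p(*c(72,301),.022), 'idxtip',p(*c(95,302),.015))
print('k1',p(268.7,218.6,.129),p(271.3,219.7,.095));print('k2',p(356.7,248.9,.129),p(355.6,249.1,.095))
print('tray',p(164,233,.01))
print(R.from_rotvec(read_state()['orientation']).as_matrix().round(3), totool(p(*c(195,357),.085)))
"
```

```text
post [ 0.5283 -0.348   0.085 ]
[ 0.4507 -0.3004  0.01  ] [ 0.4455 -0.383   0.01  ] [ 0.7026 -0.3194  0.01  ]
len 0.2526155379227493 ang -4.313467138857267
w 0.08276351853322815 -3.602244433306396
ptr [ 0.6037 -0.3287  0.025 ] idx [ 0.5605 -0.312   0.022 ] idxtip [ 0.5608 -0.3269  0.015 ]
k1 [0.5375 0.1112 0.129 ] [0.5379 0.1111 0.095 ]
k2 [ 0.4841 -0.0552  0.129 ] [ 0.4836 -0.0556  0.095 ]
tray [0.51   0.3585 0.01  ]
[[ 0.966  0.26  -0.   ]
 [ 0.26  -0.966  0.002]
 [ 0.    -0.002 -1.   ]] [ 41.97 -12.6    9.52]
```

Request:
{"op": "play_rows", "data": {"targets": [22.8, -17.6, 2, -35, 22.8, -17.6, 2, -35, 22.8, -17.6, 2, -35, 22.8, -17.6, 2, -35, 22.8, -17.6, 2, -35, 22.8, -17.6, 2, -50, 22.8, -17.6, 2, -57, 22.8, -17.6, 2, -57], "grip": 6}}

```text
t: 0.77
tool_pos: [0.3336, -0.3446, 0.1599]
orientation: [-2.537, -1.849, -0.004]
force: [-0.9, 0.6, -0.3]
opening: 0.0606
gripper_force: 0.0
```

```bash
python3 -c "
from h import *
s=read_state();print(s['t'],s['tool_pos'],R.from_rotvec(s['orientation']).as_matrix().round(3))
print(totool([.5283,-.348,.15]))"
```

```text
0.7667 [ 0.33356537 -0.34461156  0.15988234] [[ 0.306  0.952  0.001]
 [ 0.952 -0.306  0.003]
 [ 0.003 -0.    -1.   ]]
[ 5.63 18.64  1.  ]
```

Request:
{"op": "play_rows", "data": {"targets": [5.6, 18.6, 1, -14, 5.6, 18.6, 1, -14, 5.6, 18.6, 1, -14, 5.6, 18.6, 1, -14, 5.6, 18.6, 1, -14, 5.6, 18.6, 1, -14, 5.6, 18.6, 1, -14]}}

```text
t: 1.35
tool_pos: [0.5251, -0.355, 0.149]
orientation: [-2.302, -2.134, 0.001]
force: [-0.2, -0.2, -0.2]
opening: 0.0601
gripper_force: 0.0
```

```bash
python3 -c "
from h import *
shot('wrist','w1.png');s=read_state();print(s['t'],s['tool_pos'],R.from_rotvec(s['orientation']).as_matrix().round(3))"
```

```text
{'vfov': 66.62917074870197, 'cx': 324.3984282386099, 'cy': 202.04520245006202, 'T_tool_cam': array([[-6.81808863e-04,  9.68643739e-01,  2.48452895e-01,
         6.76344945e-02],
       [ 9.99999716e-01,  7.40518022e-04, -1.42841874e-04,
         6.32264481e-04],
       [-3.22346733e-04,  2.48452727e-01, -9.68643969e-01,
        -2.05253022e-01],
       [ 0.00000000e+00,  0.00000000e+00,  0.00000000e+00,
         1.00000000e+00]])}
1.4 [ 0.52416971 -0.35543594  0.14964195] [[ 0.077  0.997 -0.002]
 [ 0.997 -0.077  0.001]
 [ 0.001 -0.002 -1.   ]]
```

View pics/w1.png

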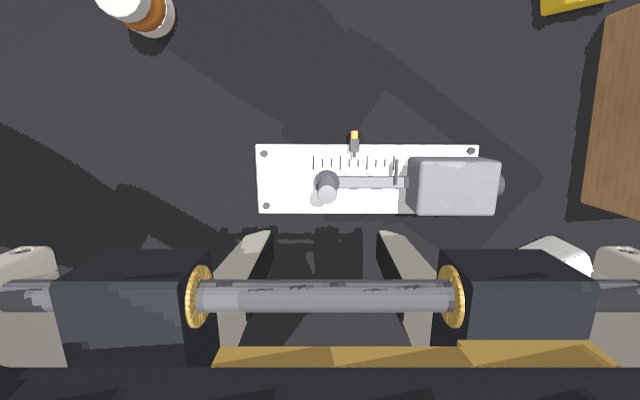

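Wrist view: post top at (327,194), pointer at (396,158), index at (354,143), lying clearly along the image's u axis.

```bash
python3 -c "
from h import *
p=lambda u,v,z:px2w('w1.png',u,v,z)
post=p(327,194,.085);print(post,totool([*post[:2],.043]))
i=cv2.imread('pics/w1.png');cv2.imwrite('pics/c1.png',cv2.resize(i[120:225,245:405],None,fx=5,fy=5,interpolation=cv2.INTER_CUBIC))
a,b=p(257,213,.01),p(478,213,.01);d=b-a;print(a,b,np.degrees(np.arctan2(d[1],d[0])))
"
```

```text
[ 0.5284 -0.349   0.085 ] [ 0.66  0.39 10.66]
[ 0.4436 -0.3827  0.01  ] [ 0.7032 -0.4024  0.01  ] -4.339628861482159
```

View pics/c1.png

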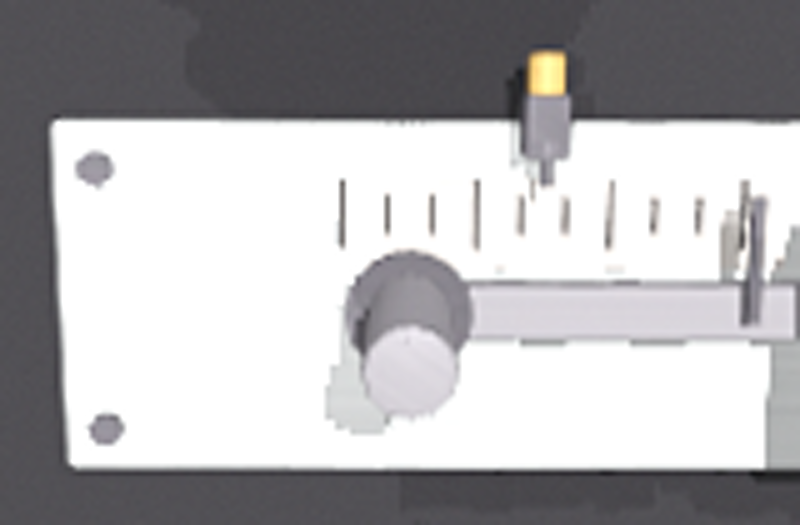

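```bash
python3 -c "
from h import *
p=lambda u,v,z:px2w('w1.png',u,v,z)
g=np.array([np.cos(np.radians(-4.3)),np.sin(np.radians(-4.3)),0])
q=p(396.4,160,.025)
for z in (.015,.02,.025): print((q-p(354.4,155,z))@g)
print((q-p(408.5/5+245,375/5+120,.085))@g)
print(R.from_rotvec(read_state()['orientation']).as_matrix()[:,1]@g)
"
```

```text
0.044453482071667744
0.04499706187452616
0.04543342529134932
0.07545088011240351
0.9999964327690695
```

Request:
{"op": "play_rows", "data": {"targets": [0.6, 0.4, 3, 0, 0.6, 0.4, 6.0, 0, 0.6, 0.4, 9, 0, 0.6, 0.4, 10.6, 0, 0.6, 0.4, 10.6, 0, 0.6, 0.4, 10.6, 0]}}

```text
t: 1.9
tool_pos: [0.5273, -0.3501, 0.0445]
orientation: [-2.306, -2.131, 0.001]
force: [0.5, -0.2, 0.5]
opening: 0.0601
gripper_force: 0.0
```

Request:
{"op": "play_rows", "data": {"targets": [0, 0, 0, 0, 0, 0, 0, 0, 0, 0, 0, 0, 0, 0, 0, 0, 0, 0, 0, 0], "grip": 0.5, "grip_force": 35}}

```text
t: 2.32
tool_pos: [0.5295, -0.3507, 0.0459]
orientation: [2.305, 2.132, 0.0]
force: [-0.7, 0.1, 0.5]
opening: 0.0315
gripper_force: 0.0
```

Request:
{"op": "play_rows", "data": {"targets": [0, 0, 0, 0, 0, 0, 0, 0, 0, 0, 0, 0, 0, 0, 0, 0, 0, 0, 0, 0]}}

```text
t: 2.73
tool_pos: [0.5274, -0.3502, 0.0449]
orientation: [-2.304, -2.132, 0.003]
force: [-8.1, 1.1, 5.6]
opening: 0.0153
gripper_force: 35.0
```

Request:
{"op": "play_rows", "data": {"targets": [0, -0.7, 0, 0, 0, -1.5, 0, 0, 0, -2.2, 0, 0, 0, -3.0, 0, 0, 0, -3.7, 0, 0, 0, -4.2, 0, 0, 0, -4.5, 0, 0, 0, -4.5, 0, 0]}}

```text
t: 3.4
tool_pos: [0.4852, -0.3469, 0.045]
orientation: [2.304, 2.131, 0.003]
force: [9.0, -0.9, -5.7]
opening: 0.0153
gripper_force: 35.0
```

```bash
python3 -c "
from h import *
s=read_state();print(s['force'])
shot('wrist','w2.png')
i=cv2.imread('pics/w2.png');cv2.imwrite('pics/c2.png',cv2.resize(i[120:320,220:480],None,fx=3,fy=3,interpolation=cv2.INTER_CUBIC))"
```

```text
[ 8.98042619 -0.87660615 -5.74279963]
{'vfov': 66.62917074870197, 'cx': 324.3984282386099, 'cy': 202.04520245006202, 'T_tool_cam': array([[-6.80229414e-04,  9.68642877e-01,  2.48456261e-01,
         6.76327897e-02],
       [ 9.99999717e-01,  7.38813153e-04, -1.42547734e-04,
         6.42298877e-04],
       [-3.21640601e-04,  2.48456094e-01, -9.68643106e-01,
        -2.05247441e-01],
       [ 0.00000000e+00,  0.00000000e+00,  0.00000000e+00,
         1.00000000e+00]])}
```

View pics/c2.png

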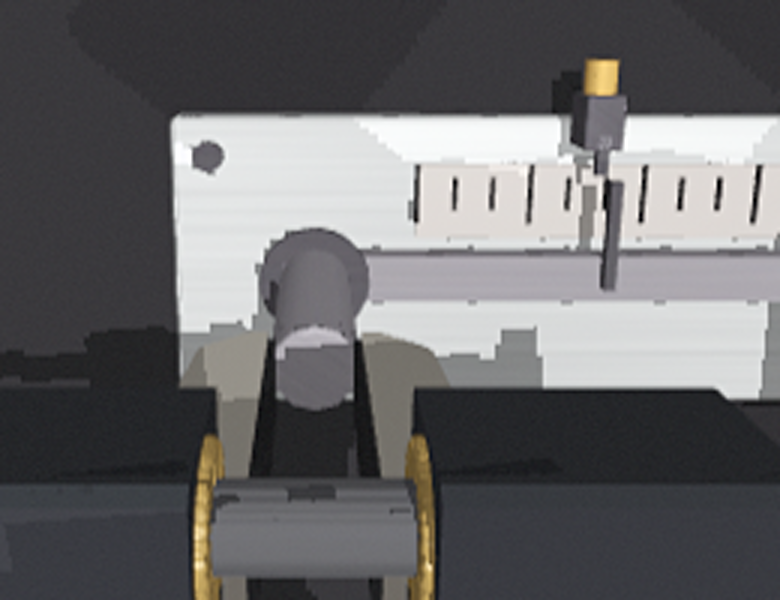

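Pointer tip (crop 615,183) is ~1.7 mm behind the index tip (602,165): a little more pull, then hold.

Request:
{"op": "play_rows", "data": {"targets": [0, -0.15, 0, 0, 0, -0.15, 0, 0, 0, -0.15, 0, 0, 0, -0.15, 0, 0, 0, -0.15, 0, 0, 0, -0.15, 0, 0, 0, -0.15, 0, 0, 0, -0.15, 0, 0]}}

```text
t: 4.12
tool_pos: [0.4843, -0.3468, 0.0451]
orientation: [2.303, 2.131, 0.003]
force: [8.4, -1.8, -4.7]
opening: 0.0147
gripper_force: 35.0
```

Request:
{"op": "play_rows", "data": {"targets": [0, 0, 0, 0, 0, 0, 0, 0, 0, 0, 0, 0, 0, 0, 0, 0, 0, 0, 0, 0, 0, 0, 0, 0]}}

```text
t: 4.62
tool_pos: [0.4843, -0.3468, 0.045]
orientation: [2.303, 2.131, 0.003]
force: [9.3, -1.9, -4.5]
opening: 0.0151
gripper_force: 35.0
```

```bash
python3 -c "
from h import *
s=read_state();print(s['t'],s['force'])
shot('wrist','w3.png')
i=cv2.imread('pics/w3.png');cv2.imwrite('pics/c3.png',cv2.resize(i[120:220,360:480],None,fx=4,fy=4,interpolation=cv2.INTER_CUBIC))"
```

```text
4.6167 [ 9.33478477 -1.91707389 -4.45837605]
{'vfov': 66.62917074870197, 'cx': 324.3984282386099, 'cy': 202.04520245006202, 'T_tool_cam': array([[-6.80173850e-04,  9.68642813e-01,  2.48456513e-01,
         6.76324423e-02],
       [ 9.99999717e-01,  7.38712827e-04, -1.42379900e-04,
         6.42421732e-04],
       [-3.21453280e-04,  2.48456346e-01, -9.68643041e-01,
        -2.05247182e-01],
       [ 0.00000000e+00,  0.00000000e+00,  0.00000000e+00,
         1.00000000e+00]])}
```

View pics/c3.png

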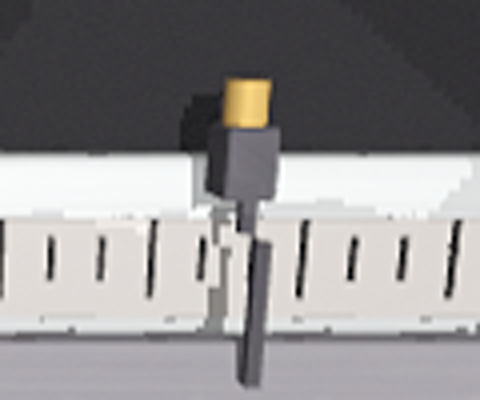

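Pointer tip (262,240) is about 1.5 mm from the index tip (246,232), well within tolerance and held. Now home.

Request:
{"op": "play_rows", "data": {"targets": [0, 0.8, 0, 0, 0, 1.6, 0, 0, 0, 2.4, 0, 0, 0, 3.2, 0, 0, 0, 4.0, 0, 0, 0, 4.5, 0, 0, 0, 4.6, 0, 0, 0, 4.6, 0, 0]}}

```text
t: 5.33
tool_pos: [0.5273, -0.3502, 0.0449]
orientation: [-2.304, -2.132, 0.003]
force: [-4.4, 0.8, 3.8]
opening: 0.0152
gripper_force: 35.0
```

Request:
{"op": "play_rows", "data": {"targets": [0, 0, 0, 0, 0, 0, 0, 0, 0, 0, 0, 0, 0, 0, 0, 0, 0, 0, 0, 0, 0, 0, 0, 0], "grip": 6}}

```text
t: 5.83
tool_pos: [0.5284, -0.3502, 0.0448]
orientation: [-2.306, -2.133, -0.0]
force: [-1.1, 0.4, -0.5]
opening: 0.0506
gripper_force: 0.0
```

Request:
{"op": "play_rows", "data": {"targets": [0, 0, -2, 0, 0, 0, -5, 0, 0, 0, -9, 0, 0, 0, -13, 0, 0, 0, -16, 0, 0, 0, -16, 0]}}

```text
t: 6.33
tool_pos: [0.5317, -0.3527, 0.2144]
orientation: [2.297, 2.125, 0.003]
force: [1.3, -0.2, 0.9]
opening: 0.0597
gripper_force: 0.0
```

```bash
python3 -c "
from h import *
shot('wrist','w4.png')
i=cv2.imread('pics/w4.png');cv2.imwrite('pics/c4.png',i[100:400])
s=read_state();M=R.from_rotvec(s['orientation']).as_matrix();print(s['t'],s['force'],s['tool_pos'],M.round(3))
print(totool([.4839,-.0554,.20]),totool([.5377,.1112,.20]))"
```

```text
{'vfov': 66.62917074870197, 'cx': 324.3984282386099, 'cy': 202.04520245006202, 'T_tool_cam': array([[-6.79597805e-04,  9.68641649e-01,  2.48461051e-01,
         6.76235731e-02],
       [ 9.99999719e-01,  7.37076957e-04, -1.38314740e-04,
         6.52227947e-04],
       [-3.17112333e-04,  2.48460887e-01, -9.68641878e-01,
        -2.05237375e-01],
       [ 0.00000000e+00,  0.00000000e+00,  0.00000000e+00,
         1.00000000e+00]])}
6.3833 [ 0.41913455 -0.08365087 -1.31957192] [ 0.53080291 -0.35204042  0.21058362] [[ 0.078  0.997  0.007]
 [ 0.997 -0.078 -0.006]
 [-0.005  0.008 -1.   ]]
[29.22 -6.99  0.86] [46.24 -2.92  0.8 ]
```

View pics/c4.png

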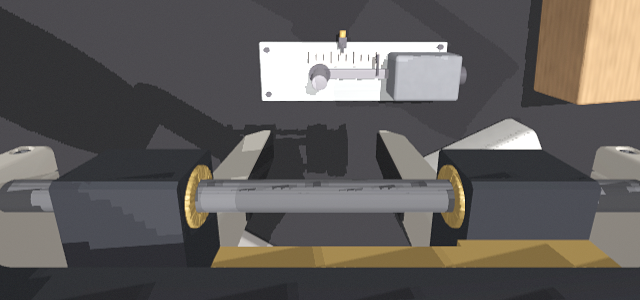

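The slide is home (post at (319,75), pointer back by the housing). Now to the nearer bucket.

Request:
{"op": "play_rows", "data": {"targets": [29.2, -7, 1, 0, 29.2, -7, 1, 0, 29.2, -7, 1, 0, 29.2, -7, 1, 0, 29.2, -7, 1, 0, 29.2, -7, 1, 0, 29.2, -7, 1, 0, 29.2, -7, 1, 0], "grip": 6}}

```text
t: 7.05
tool_pos: [0.4795, -0.0485, 0.1931]
orientation: [-2.3, -2.135, -0.0]
force: [-0.7, 0.5, 0.1]
opening: 0.0603
gripper_force: 0.0
```

Request:
{"op": "play_rows", "data": {"targets": [0, 0, 0, 0, 0, 0, 0, 0, 0, 0, 0, 0]}}

```text
t: 7.3
tool_pos: [0.4813, -0.0548, 0.1942]
orientation: [-2.307, -2.132, 0.001]
force: [0.1, -0.1, -0.1]
opening: 0.0599
gripper_force: 0.0
```

```bash
python3 -c "
from h import *
shot('wrist','w5.png')
s=read_state();print(s['t'],s['force'],s['tool_pos'],s['q'])
print(R.from_rotvec(s['orientation']).as_matrix().round(3))
print(totool([.4839,-.0554,.099]))"
```

```text
{'vfov': 66.62917074870197, 'cx': 324.3984282386099, 'cy': 202.04520245006202, 'T_tool_cam': array([[-6.81842089e-04,  9.68643669e-01,  2.48453172e-01,
         6.76333400e-02],
       [ 9.99999716e-01,  7.40450574e-04, -1.42444814e-04,
         6.36641651e-04],
       [-3.21945560e-04,  2.48453004e-01, -9.68643898e-01,
        -2.05250361e-01],
       [ 0.00000000e+00,  0.00000000e+00,  0.00000000e+00,
         1.00000000e+00]])}
7.35 [ 0.06733668  0.18687105 -0.01552964] [ 0.48139605 -0.05506397  0.19439525] [-2.19349878e-01 -1.91380697e-01  1.77883408e+00 -4.70021750e-04
  1.55473162e+00 -1.40167336e-01]
[[ 0.079  0.997 -0.001]
 [ 0.997 -0.079 -0.   ]
 [-0.    -0.001 -1.   ]]
[-0.01  0.26  9.54]
```

View pics/w5.png

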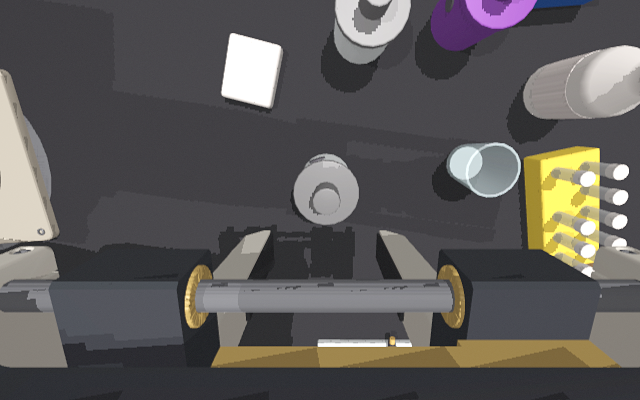

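Knob top at about (325,200), bucket right below; K1 at the top (375,10).

```bash
python3 -c "
from h import *
k=px2w('w5.png',325.5,200,.129);print(k,totool([*k[:2],.099]))"
```

```text
[ 0.4829 -0.0547  0.129 ] [0.05 0.15 9.54]
```

Request:
{"op": "play_rows", "data": {"targets": [0, 0.2, 3, 0, 0, 0.2, 6, 0, 0, 0.2, 8, 0, 0, 0.2, 9, 0, 0, 0.2, 9.5, 0, 0, 0.2, 9.5, 0, 0, 0.2, 9.5, 0]}}

```text
t: 7.93
tool_pos: [0.4841, -0.0545, 0.1009]
orientation: [2.306, 2.132, 0.001]
force: [-0.1, -0.2, 0.3]
opening: 0.0603
gripper_force: 0.0
```

Request:
{"op": "play_rows", "data": {"targets": [0, 0, 0, 0, 0, 0, 0, 0, 0, 0, 0, 0, 0, 0, 0, 0, 0, 0, 0, 0, 0, 0, 0, 0, 0, 0, 0, 0, 0, 0, 0, 0], "grip": 1, "grip_force": 40}}

```text
t: 8.6
tool_pos: [0.4833, -0.0538, 0.0998]
orientation: [2.306, 2.134, -0.0]
force: [-0.3, -0.0, 0.2]
opening: 0.0122
gripper_force: 0.0
```

Request:
{"op": "play_rows", "data": {"targets": [0, 0, 0, 0, 0, 0, 0, 0]}}

```text
t: 8.77
tool_pos: [0.4833, -0.0538, 0.0998]
orientation: [-2.306, -2.133, 0.0]
force: [0.2, -0.7, 0.8]
opening: 0.0104
gripper_force: 0.0
```

```bash
python3 -c "
from h import *
shot('wrist','w6.png');shot('scene','s6.png')
a=cv2.imread('pics/w6.png')[60:340,180:500];b=cv2.imread('pics/s6.png')[90:250,200:480]
o=np.zeros((560,800,3),np.uint8);o[:280,:320]=a;o[:400,330:800]=cv2.resize(b,None,fx=2.5,fy=2.5)[:,:470];o[290:550,:320]=cv2.resize(cv2.imread('pics/w5.png')[130:260,245:405],(320,260));cv2.imwrite('pics/c6.png',o)
print(read_state()['opening'],read_state()['gripper_force'])"
```

```text
{'vfov': 66.62917074870197, 'cx': 324.3984282386099, 'cy': 202.04520245006202, 'T_tool_cam': array([[-6.81441420e-04,  9.68643509e-01,  2.48453793e-01,
         6.76336295e-02],
       [ 9.99999716e-01,  7.40088175e-04, -1.42643747e-04,
         6.37041131e-04],
       [-3.22048655e-04,  2.48453625e-01, -9.68643739e-01,
        -2.05250347e-01],
       [ 0.00000000e+00,  0.00000000e+00,  0.00000000e+00,
         1.00000000e+00]])}
{'vfov': 55.76609596858551, 'cx': 319.5191143727818, 'cy': 202.5461419035106, 'cam_to_world': array([[-0.06057155, -0.74312684,  0.66640347,  1.19342818],
       [ 0.99804278, -0.05548805,  0.02883889,  0.05578846],
       [ 0.01554648,  0.66684599,  0.74503338,  0.76871459],
       [ 0.        ,  0.        ,  0.        ,  1.        ]])}
0.009800641209208526 0.0
```

View pics/c6.png

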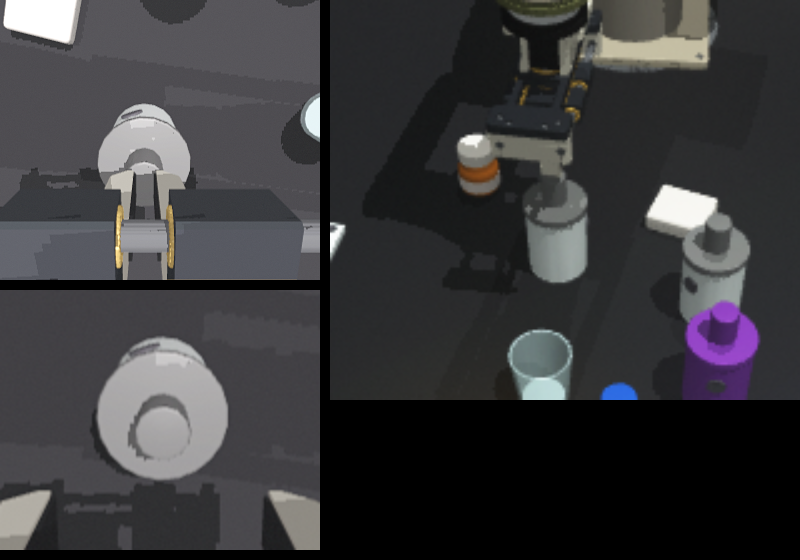

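```bash
python3 -c "
from h import *
d=eyes.read_camera('wrist');T=np.linalg.inv(d['T_tool_cam']);f=200/np.tan(np.radians(d['vfov'])/2)
for x in (.0125,.0075,0,-.0075,-.0125,-.02):
  for z in (0,-.019):
    c=T@[x,0,z,1]; print(x,z,d['cx']+f*c[0]/-c[2], d['cy']-f*c[1]/-c[2])
k=px2w('w6.png',180+145,60+149,.129);print('far edge of knob top',k,totool(k))
k=px2w('w6.png',180+144.5,60+142,.095);print('cap width/ctr',px2w('w6.png',180+98,60+155,.095),px2w('w6.png',180+191,60+155,.095))
print(read_state()['tool_pos'])
"
```

```text
0.0125 0 323.44531514599424 205.49631646451851
0.0125 -0.019 323.3645391982823 213.2240091710192
0.0075 0 323.4557047709596 212.3710811389525
0.0075 -0.019 323.3764213120242 220.69731262418102
0 0 323.4710647368141 222.5346963810128
0 -0.019 323.3939638081304 231.73073643871314
-0.0075 0 323.48616149129884 232.52414593054831
-0.0075 -0.019 323.411177901769 242.55761019419134
-0.0125 0 323.49608308784155 239.08921845751834
-0.0125 -0.019 323.4224760440822 249.6636224574407
-0.02 0 323.51075595177446 248.79818167564582
-0.02 -0.019 323.4391629365282 260.1589108924463
far edge of knob top [ 0.4857 -0.0358  0.129 ] [ 1.82  0.1  -2.92]
cap width/ctr [ 0.451  -0.0472  0.095 ] [ 0.5178 -0.0524  0.095 ]
[ 0.48333051 -0.05388556  0.09978895]
```

The fingers really sit ~15 mm towards tool −x of the nominal TCP (far fingertip edge at v≈232 instead of 212; the post's off‑axis chord of 15.3 mm agrees). They closed behind the knob, nudging the bucket ~5 mm. I'll open, shift 2 cm, and re-grip.

Request:
{"op": "play_rows", "data": {"targets": [0, 0, 0, 0, 0, 0, 0, 0, 0, 0, 0, 0, 0, 0, 0, 0, 0, 0, 0, 0, 0, 0, 0, 0, 0, 0, 0, 0, 0, 0, 0, 0], "grip": 6}}

```text
t: 9.58
tool_pos: [0.4834, -0.0539, 0.0998]
orientation: [-2.306, -2.133, 0.0]
force: [-0.5, 0.3, 0.1]
opening: 0.0575
gripper_force: 0.0
```

Request:
{"op": "play_rows", "data": {"targets": [0.7, 0.1, 0, 0, 1.4, 0.1, 0, 0, 2, 0.1, 0, 0, 2, 0.1, 0, 0, 2, 0.1, 0, 0, 2, 0.1, 0, 0]}}

```text
t: 10.08
tool_pos: [0.4859, -0.0338, 0.0998]
orientation: [2.305, 2.134, -0.0]
force: [0.6, 0.7, -0.5]
opening: 0.0599
gripper_force: 0.0
```

Request:
{"op": "play_rows", "data": {"targets": [0, 0, 0, 0, 0, 0, 0, 0, 0, 0, 0, 0, 0, 0, 0, 0, 0, 0, 0, 0, 0, 0, 0, 0, 0, 0, 0, 0, 0, 0, 0, 0], "grip": 1, "grip_force": 40}}

```text
t: 10.75
tool_pos: [0.4859, -0.034, 0.0998]
orientation: [-2.306, -2.133, 0.0]
force: [-0.3, 0.7, -0.4]
opening: 0.0119
gripper_force: 0.0
```

Still no contact, so the other reading of the evidence holds: the fingers are ~38 mm shorter than the nominal TCP (finger spacing in the wrist view gives the same) and closed above the knob. Go back over the knob, open moderately, and descend by feel.

Request:
{"op": "play_rows", "data": {"targets": [-0.7, 0, 0, 0, -1.4, 0, 0, 0, -2.1, 0, 0, 0, -2.1, 0, 0, 0, -2.1, 0, 0, 0, -2.1, 0, 0, 0, -2.1, 0, 0, 0], "grip": 4.6}}

```text
t: 11.33
tool_pos: [0.4843, -0.0549, 0.0998]
orientation: [-2.306, -2.133, -0.0]
force: [-0.1, 0.1, -0.1]
opening: 0.0458
gripper_force: 0.0
```

Request:
{"op": "play_rows", "data": {"targets": [0, 0, 0.6, 0, 0, 0, 1.2, 0, 0, 0, 1.8, 0, 0, 0, 1.8, 0, 0, 0, 1.8, 0]}}

```text
t: 11.75
tool_pos: [0.4836, -0.0547, 0.0809]
orientation: [-2.305, -2.133, 0.001]
force: [-0.3, 0.2, 0.0]
opening: 0.0458
gripper_force: 0.0
```

```bash
python3 -c "
from h import *
shot('wrist','w7.png')
s=read_state();print(s['t'],s['force'],s['tool_pos'],s['opening'])
g=cv2.cvtColor(cv2.imread('pics/w7.png'),cv2.COLOR_BGR2GRAY)
sub=cv2.resize(g[150:270,230:420],(95,60),interpolation=cv2.INTER_AREA)
for r in sub: print(''.join(' .:-=+*#%@'[min(9,int(v)//24)] for v in r))"
```

```text
{'vfov': 66.62917074870197, 'cx': 324.3984282386099, 'cy': 202.04520245006202, 'T_tool_cam': array([[-6.81979561e-04,  9.68643775e-01,  2.48452755e-01,
         6.76338638e-02],
       [ 9.99999716e-01,  7.40635302e-04, -1.42612257e-04,
         6.34622716e-04],
       [-3.22153356e-04,  2.48452587e-01, -9.68644005e-01,
        -2.05251586e-01],
       [ 0.00000000e+00,  0.00000000e+00,  0.00000000e+00,
         1.00000000e+00]])}
11.8 [-0.40229636  0.48786801  0.40047623] [ 0.48395727 -0.05478092  0.0814162 ] 0.046043854329332494
-----------------------------------------------------------------------------------------------
-----------------------------------------------------------------------------------------------
-----------------------------------------------------------------------------------------------
-----------------------------------------------------------------------------------------------
-----------------------------------------------------------------------------------------------
-----------------------------------------------------------------------------------
[... 4496 characters left out ...]
.....:***************=---:::
:::::-**************#+.....:%######*===============================......+#**************--::::
:::--*#**************-.....-%#######===============================......-***************+-::::
:::-+#***************......=########+========+++++++*###+=========::.....:***************#+::::
:::=****************-.....::=+++=====+*#################+========-::......=****************-:::
=::=#***************:....::::-=======+#################+========::::......:***************#-.:=
*+--#*************#+....:.::::-=======*###############*=======-::::::......+**************#-:*+
**+-#**************-....:.::::::=======+*###+++++++##*=======-:::::::......-**************#-+++
```

The knob is now between the fingers. Descend further by feel.

Request:
{"op": "play_rows", "data": {"targets": [0, 0, 0.5, 0, 0, 0, 1.0, 0, 0, 0, 1.2, 0, 0, 0, 1.2, 0]}}

```text
t: 12.13
tool_pos: [0.4837, -0.0548, 0.069]
orientation: [-2.305, -2.133, 0.001]
force: [0.3, -0.4, -0.2]
opening: 0.0459
gripper_force: 0.0
```

Request:
{"op": "play_rows", "data": {"targets": [0, 0, 0.2, 0, 0, 0, 0.4, 0, 0, 0, 0.4, 0]}}

```text
t: 12.38
tool_pos: [0.4841, -0.0549, 0.0655]
orientation: [-2.306, -2.133, 0.0]
force: [-0.6, 0.3, 1.5]
opening: 0.0459
gripper_force: 0.0
```

Request:
{"op": "play_rows", "data": {"targets": [0, 0, -0.1, 0, 0, 0, -0.1, 0, 0, 0, -0.1, 0, 0, 0, -0.1, 0, 0, 0, -0.1, 0, 0, 0, -0.1, 0, 0, 0, -0.1, 0], "grip": 1, "grip_force": 40}}

```text
t: 12.97
tool_pos: [0.4841, -0.055, 0.067]
orientation: [-2.306, -2.133, 0.0]
force: [-3.4, 0.4, 4.6]
opening: 0.0253
gripper_force: 40.0
```

Request:
{"op": "play_rows", "data": {"targets": [0, 0, -0.5, 0, 0, 0, -1.5, 0, 0, 0, -3, 0, 0, 0, -4.5, 0, 0, 0, -6, 0, 0, 0, -7.2, 0, 0, 0, -8, 0, 0, 0, -8, 0]}}

```text
t: 13.63
tool_pos: [0.4856, -0.0552, 0.1491]
orientation: [2.304, 2.132, 0.003]
force: [0.8, 0.2, -7.1]
opening: 0.0252
gripper_force: 40.0
```

Request:
{"op": "play_rows", "data": {"targets": [0, 0, 0, 0, 0, 0, 0, 0, 0, 0, 0, 0, 0, 0, 0, 0, 0, 0, 0, 0, 0, 0, 0, 0]}}

```text
t: 14.13
tool_pos: [0.484, -0.0549, 0.1464]
orientation: [-2.306, -2.133, 0.001]
force: [-0.6, 0.1, -6.3]
opening: 0.0255
gripper_force: 40.0
```

Request:
{"op": "play_rows", "data": {"targets": [0, 0, 0, 0, 0, 0, 0, 0, 0, 0, 0, 0]}}

```text
t: 14.38
tool_pos: [0.4843, -0.0549, 0.1468]
orientation: [2.306, 2.133, 0.0]
force: [-0.2, 0.4, -7.1]
opening: 0.025
gripper_force: 40.0
```

About 6.7 N (0.68 kg): this is almost surely the heavier. Put it down and lift the other.

Request:
{"op": "play_rows", "data": {"targets": [0, 0, 2, 0, 0, 0, 4, 0, 0, 0, 6, 0, 0, 0, 7, 0, 0, 0, 7.6, 0, 0, 0, 7.9, 0, 0, 0, 8.0, 0, 0, 0, 8.0, 0]}}

```text
t: 15.05
tool_pos: [0.485, -0.0551, 0.0677]
orientation: [2.305, 2.133, 0.001]
force: [0.5, 0.2, -5.9]
opening: 0.0253
gripper_force: 40.0
```

Request:
{"op": "play_rows", "data": {"targets": [0, 0, 0, 0, 0, 0, 0, 0, 0, 0, 0, 0, 0, 0, 0, 0, 0, 0, 0, 0, 0, 0, 0, 0], "grip": 5}}

```text
t: 15.55
tool_pos: [0.4847, -0.055, 0.0673]
orientation: [2.306, 2.133, 0.001]
force: [-0.1, -0.2, 0.7]
opening: 0.0498
gripper_force: 0.0
```

Request:
{"op": "play_rows", "data": {"targets": [0, 0, -1, 0, 0, 0, -3, 0, 0, 0, -6, 0, 0, 0, -9, 0, 0, 0, -9, 0, 0, 0, -9, 0]}}

```text
t: 16.05
tool_pos: [0.4862, -0.0554, 0.1601]
orientation: [2.303, 2.13, 0.005]
force: [0.4, -0.3, -1.3]
opening: 0.0499
gripper_force: 0.0
```

```bash
python3 -c "
from h import *
s=read_state();print(s['t'],s['force'],s['tool_pos'],s['opening'])
print(totool([.5377,.1112,.15]))"
```

```text
16.05 [ 0.3546511  -0.28350162 -1.28734673] [ 0.48620717 -0.0553531   0.16006645] 0.049932552718613424
[17.01  3.83  1.01]
```

Request:
{"op": "play_rows", "data": {"targets": [17, 3.8, 0, 0, 17, 3.8, 0, 0, 17, 3.8, 0, 0, 17, 3.8, 0, 0, 17, 3.8, 0, 0, 17, 3.8, 0, 0, 17, 3.8, 0, 0]}}

```text
t: 16.63
tool_pos: [0.5345, 0.1115, 0.1557]
orientation: [-2.304, -2.135, 0.003]
force: [0.5, 0.1, -0.3]
opening: 0.05
gripper_force: 0.0
```

Request:
{"op": "play_rows", "data": {"targets": [0, 0, 0, 0, 0, 0, 0, 0]}}

```text
t: 16.8
tool_pos: [0.535, 0.1101, 0.1565]
orientation: [-2.308, -2.131, 0.001]
force: [1.0, -0.6, 0.8]
opening: 0.05
gripper_force: 0.0
```

```bash
python3 -c "
from h import *
shot('wrist','w8.png')
s=read_state();print(s['t'],s['force'],s['tool_pos'],s['opening'])
print(R.from_rotvec(s['orientation']).as_matrix().round(3),totool([.5377,.1112,.067]))
g=cv2.cvtColor(cv2.imread('pics/w8.png'),cv2.COLOR_BGR2GRAY)
sub=cv2.resize(g[150:250,250:400],(75,50),interpolation=cv2.INTER_AREA)
for r in sub: print(''.join(' .:-=+*#%@'[min(9,int(v)//24)] for v in r))"
```

```text
{'vfov': 66.62917074870197, 'cx': 324.3984282386099, 'cy': 202.04520245006202, 'T_tool_cam': array([[-6.81779765e-04,  9.68643728e-01,  2.48452942e-01,
         6.76340340e-02],
       [ 9.99999716e-01,  7.40491333e-04, -1.42854873e-04,
         6.37768056e-04],
       [-3.22352727e-04,  2.48452774e-01, -9.68643957e-01,
        -2.05250249e-01],
       [ 0.00000000e+00,  0.00000000e+00,  0.00000000e+00,
         1.00000000e+00]])}
16.85 [-0.85184235 -0.19159287  0.16719312] [0.53513195 0.11011484 0.15673391] 0.04981649025641486
[[ 0.08   0.997 -0.   ]
 [ 0.997 -0.08  -0.   ]
 [-0.    -0.    -1.   ]] [0.13 0.25 8.97]
:::::::::::::::::::::::::::::::::::::::::::::::::::::::::::::::::::::::::::
:::::::::::::::::::::::::::::::::::::::::::::::::::::::::::::::::::::::::::
::::::::::::::::::::::::::::::::::-==+++=-:::::::::::::::::::::::::::::::::
::::::::::::::::::::::::::::::::-+*#######*+-::::::::::::::::::::::::::::::
::::::::::::::::::::::::::::::-+*###########*=:::::::::::::::::::::::::::::
:::::::::::::::::::::::::::::-*###############*::::::::::::::::::::::::::::
::::::::::::::::::::
[... 2623 characters left out ...]
:+**++-:::::::::
.....:-+**#***=......::::::....-+**=---------::.::......::::=***#**+=-:::::
..:=+*#*******:..................:-::---:::.............:::.:+++***##**=-::
.-*#*********=..........................................:::..=+++**++++++-:
.************-...:::.......::...........................:::..:++++++++++++:
=#**********+...:::::::::::::.............:::...........:::...++++++++++++=
+#**********-....::::......::.............:.............:::...-++++++++++++
++**********:...........................................:::....++++++++++++
++*********=............................................:::....=+++++++++++
++*********:............................................:::....:+++++++++++
```

```bash
python3 -c "
from h import *
k=px2w('w8.png',327,210.5,.129);print(k,totool([*k[:2],.067]))"
```

```text
[0.5378 0.1108 0.129 ] [0.09 0.26 8.97]
```

Request:
{"op": "play_rows", "data": {"targets": [0.1, 0.3, 2, 0, 0.1, 0.3, 4, 0, 0.1, 0.3, 6, 0, 0.1, 0.3, 7.5, 0, 0.1, 0.3, 8.5, 0, 0.1, 0.3, 9.0, 0, 0.1, 0.3, 9.0, 0, 0.1, 0.3, 9.0, 0]}}

```text
t: 17.52
tool_pos: [0.5389, 0.112, 0.0676]
orientation: [2.306, 2.132, 0.001]
force: [0.8, 0.3, 0.6]
opening: 0.0503
gripper_force: 0.0
```

Request:
{"op": "play_rows", "data": {"targets": [0, 0, 0, 0, 0, 0, 0, 0, 0, 0, 0, 0, 0, 0, 0, 0, 0, 0, 0, 0, 0, 0, 0, 0, 0, 0, 0, 0], "grip": 1, "grip_force": 40}}

```text
t: 18.1
tool_pos: [0.5386, 0.1125, 0.0673]
orientation: [2.306, 2.133, 0.001]
force: [-1.8, 0.6, 4.9]
opening: 0.0252
gripper_force: 40.0
```

Request:
{"op": "play_rows", "data": {"targets": [0, 0, -0.5, 0, 0, 0, -1.5, 0, 0, 0, -3, 0, 0, 0, -4.5, 0, 0, 0, -6, 0, 0, 0, -7.2, 0, 0, 0, -8, 0, 0, 0, -8, 0]}}

```text
t: 18.77
tool_pos: [0.5398, 0.1125, 0.1493]
orientation: [2.305, 2.132, 0.004]
force: [0.2, -0.1, -1.9]
opening: 0.0253
gripper_force: 39.9
```

Request:
{"op": "play_rows", "data": {"targets": [0, 0, 0, 0, 0, 0, 0, 0, 0, 0, 0, 0, 0, 0, 0, 0, 0, 0, 0, 0, 0, 0, 0, 0]}}

```text
t: 19.27
tool_pos: [0.5382, 0.1123, 0.1464]
orientation: [-2.306, -2.133, 0.001]
force: [-0.6, 0.1, -3.2]
opening: 0.0252
gripper_force: 39.9
```

Request:
{"op": "play_rows", "data": {"targets": [0, 0, 0, 0, 0, 0, 0, 0, 0, 0, 0, 0]}}

```text
t: 19.52
tool_pos: [0.5385, 0.1124, 0.1468]
orientation: [-2.306, -2.133, -0.0]
force: [-0.4, -0.8, -3.3]
opening: 0.0252
gripper_force: 39.9
```

3.2 N: the lighter. Set it down, then fetch the heavier.

Request:
{"op": "play_rows", "data": {"targets": [0, 0, 2, 0, 0, 0, 4, 0, 0, 0, 6, 0, 0, 0, 7, 0, 0, 0, 7.6, 0, 0, 0, 7.9, 0, 0, 0, 8.0, 0, 0, 0, 8.0, 0]}}

```text
t: 20.18
tool_pos: [0.5393, 0.1125, 0.0679]
orientation: [2.305, 2.133, 0.002]
force: [0.6, 0.2, -2.1]
opening: 0.0251
gripper_force: 39.9
```

Request:
{"op": "play_rows", "data": {"targets": [0, 0, 0.1, 0, 0, 0, 0.1, 0, 0, 0, 0, 0, 0, 0, 0, 0]}}

```text
t: 20.52
tool_pos: [0.5388, 0.1123, 0.0673]
orientation: [2.306, 2.133, 0.001]
force: [-0.1, -0.2, 0.5]
opening: 0.0254
gripper_force: 40.0
```

Request:
{"op": "play_rows", "data": {"targets": [0, 0, 0, 0, 0, 0, 0, 0, 0, 0, 0, 0, 0, 0, 0, 0, 0, 0, 0, 0, 0, 0, 0, 0, 0, 0, 0, 0, 0, 0, 0, 0], "grip": 5}}

```text
t: 21.18
tool_pos: [0.5385, 0.1124, 0.0669]
orientation: [2.306, 2.133, 0.0]
force: [0.8, 0.4, -0.1]
opening: 0.0503
gripper_force: 0.0
```

Request:
{"op": "play_rows", "data": {"targets": [0, 0, -1, 0, 0, 0, -3, 0, 0, 0, -6, 0, 0, 0, -9, 0, 0, 0, -9, 0, 0, 0, -9, 0, 0, 0, -9, 0]}}

```text
t: 21.77
tool_pos: [0.5385, 0.1124, 0.1572]
orientation: [2.306, 2.133, 0.001]
force: [0.2, -0.7, -0.6]
opening: 0.0502
gripper_force: 0.0
```

```bash
python3 -c "
from h import *
s=read_state();print(s['t'],s['tool_pos'],s['opening'])
print(totool([.4845,-.055,.157]))"
```

```text
21.7667 [0.53850304 0.11237317 0.15715216] 0.05024141920914192
[-1.711e+01 -4.080e+00  1.000e-02]
```

Request:
{"op": "play_rows", "data": {"targets": [-17.1, -4.1, 0, 0, -17.1, -4.1, 0, 0, -17.1, -4.1, 0, 0, -17.1, -4.1, 0, 0, -17.1, -4.1, 0, 0, -17.1, -4.1, 0, 0, -17.1, -4.1, 0, 0, -17.1, -4.1, 0, 0]}}

```text
t: 22.43
tool_pos: [0.4842, -0.0538, 0.1562]
orientation: [-2.305, -2.133, 0.0]
force: [-0.5, -0.5, -0.4]
opening: 0.0502
gripper_force: 0.0
```

Request:
{"op": "play_rows", "data": {"targets": [0, 0, 2, 0, 0, 0, 4, 0, 0, 0, 6, 0, 0, 0, 7.5, 0, 0, 0, 8.5, 0, 0, 0, 9.0, 0, 0, 0, 9.0, 0, 0, 0, 9.0, 0]}}

```text
t: 23.1
tool_pos: [0.4847, -0.0544, 0.0673]
orientation: [2.305, 2.134, 0.0]
force: [-0.2, 0.7, -0.2]
opening: 0.0499
gripper_force: 0.0
```

Request:
{"op": "play_rows", "data": {"targets": [0, 0, 0, 0, 0, 0, 0, 0, 0, 0, 0, 0, 0, 0, 0, 0, 0, 0, 0, 0, 0, 0, 0, 0, 0, 0, 0, 0], "grip": 1, "grip_force": 45}}

```text
t: 23.68
tool_pos: [0.4845, -0.0551, 0.0674]
orientation: [2.306, 2.133, 0.0]
force: [-3.5, -0.1, 6.1]
opening: 0.0252
gripper_force: 45.0
```

Request:
{"op": "play_rows", "data": {"targets": [0, 0, -0.7, 0, 0, 0, -2, 0, 0, 0, -4, 0, 0, 0, -6.5, 0, 0, 0, -9, 0, 0, 0, -11, 0, 0, 0, -12, 0, 0, 0, -12, 0]}}

```text
t: 24.35
tool_pos: [0.4855, -0.0552, 0.189]
orientation: [2.304, 2.131, 0.003]
force: [-1.1, -0.1, -5.8]
opening: 0.0249
gripper_force: 45.0
```

Request:
{"op": "play_rows", "data": {"targets": [0.7, -0.4, 0, 0, 2, -1, 0, 0, 4, -2, 0, 0, 6.5, -3.2, 0, 0, 9, -4.5, 0, 0, 11.5, -5.5, 0, 0, 14, -6.5, 0, 0, 16.5, -6.8, 0, 0]}}

```text
t: 25.02
tool_pos: [0.4261, 0.1162, 0.1841]
orientation: [-2.304, -2.131, 0.006]
force: [0.4, -0.9, -6.1]
opening: 0.0252
gripper_force: 45.0
```

Request:
{"op": "play_rows", "data": {"targets": [2.5, 0, 0, 0, 5, 0.5, 0, 0, 8, 1.2, 0, 0, 11, 2.2, 0, 0, 14, 3.2, 0, 0, 17, 4.2, 0, 0, 20, 5, 0.5, 0, 22, 5.6, 1, 0]}}

```text
t: 25.68
tool_pos: [0.5008, 0.3324, 0.1737]
orientation: [-2.304, -2.133, 0.005]
force: [-0.5, -0.5, -5.6]
opening: 0.0252
gripper_force: 45.0
```

Request:
{"op": "play_rows", "data": {"targets": [1.3, 0.2, 0.3, 0, 2.2, 0.4, 0.6, 0, 2.7, 0.5, 0.9, 0, 2.9, 0.5, 1, 0, 2.9, 0.5, 1, 0, 2.9, 0.5, 1, 0]}}

```text
t: 26.18
tool_pos: [0.5092, 0.3576, 0.1667]
orientation: [2.307, 2.133, -0.001]
force: [0.6, 0.2, -6.1]
opening: 0.0249
gripper_force: 45.0
```

```bash
python3 -c "
from h import *
shot('top','t9.png')
s=read_state();print(s['t'],s['force'],s['tool_pos'],s['opening'],s['gripper_force'],s['dq'].round(3))
print(totool([.51,.3585,.167]))
g=cv2.cvtColor(cv2.imread('pics/t9.png'),cv2.COLOR_BGR2GRAY);h=cv2.cvtColor(cv2.imread('pics/t0.png'),cv2.COLOR_BGR2GRAY)
t=h[190:240,245:300]
r=cv2.matchTemplate(g[170:260,225:320],t,cv2.TM_CCOEFF_NORMED);print(cv2.minMaxLoc(r)) 
t=h[145:275,460:520];r=cv2.matchTemplate(g[135:285,450:530],t,cv2.TM_CCOEFF_NORMED);print(cv2.minMaxLoc(r))
"
```

```text
{'vfov': 54.330098329783816, 'cx': 319.71492606094796, 'cy': 198.05972994308922, 'cam_to_world': array([[ 1.99903944e-02,  9.91895922e-01, -1.25470568e-01,
         4.85560111e-01],
       [-9.99637805e-01,  1.75675198e-02, -2.03872725e-02,
         5.63206565e-04],
       [-1.80178458e-02,  1.25832673e-01,  9.91887844e-01,
         8.62434687e-01],
       [ 0.00000000e+00,  0.00000000e+00,  0.00000000e+00,
         1.00000000e+00]])}
26.2333 [ 0.12386619  0.43164285 -6.89246381] [0.50950412 0.35760146 0.16706407] 0.024779732186160124 44.99098062515259 [-0.001 -0.005 -0.007 -0.    -0.001  0.001]
[0.09 0.04 0.01]
(-0.20234645903110504, 0.9964237213134766, (0, 40), (20, 20))
(0.15617653727531433, 0.9994485378265381, (0, 20), (10, 10))
```

The heavier bucket hangs still over the tray. The lighter bucket and the gauge match their starting pictures exactly. Let it settle, then hand in.

Request:
{"op": "play_rows", "data": {"targets": [0, 0, 0, 0, 0, 0, 0, 0, 0, 0, 0, 0, 0, 0, 0, 0, 0, 0, 0, 0, 0, 0, 0, 0]}}

```text
t: 26.73
tool_pos: [0.5095, 0.3583, 0.1669]
orientation: [2.306, 2.133, 0.0]
force: [0.6, -0.3, -6.2]
opening: 0.0252
gripper_force: 45.0
```

```bash
python3 -c "
from h import *
print(workorder.close_job())"
```

```text
the job is handed in; nothing more can be done
None
```

I handed the job in at 26.7 s, with no verdict returned: the gauge was held about 1.5 mm from the index for over a second and let home, and the heavier bucket (about 0.65 kg, against about 0.33 kg) hangs still about 10 cm above the tray's middle, with the lighter one back where it stood.

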